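# Refit the control knob of a greenhouse gas heater and hold it pressed for lighting

## Robot

A 6-joint arm with a two-finger parallel gripper is mounted at the origin on the work surface. World frame = base frame: x ahead of the robot, y to its left, z up, the work surface at z = 0. Lengths are in mm, angles in rad, forces in N, time in s.
With the tool pointing down it reaches from about 275 to 750 mm from the base axis. Payload 10.2 kg.
Tool frame: the origin (TCP) lies on the front face of the gripper's body, between the roots of the fingers; the fingertips stand 73 mm ahead of it and the grasp point (between the pads) lies 54 mm ahead of it; z points along the fingers, y is the direction in which the jaws open and shut (so a half turn about z gives the same grasp; the last joint's range is limited). The gripper opens to 85 mm and grips with 20 to 120 N. Pads are 22 mm wide; open, the fingers measure 114 mm over their backs; the gripper's body (76 mm by 85 mm) begins 54 mm behind the grasp point. The pads swing forward as they close: fully open they stand 13 mm farther back than shut.
Start: joints at [1.099, 0.313, 1.498, -0, 1.331, -0.223], TCP at [129.289, 508.838, 303.894] pointing down, gripper open.
Joint ranges: [-2.94, 2.94], [-0.97, 2.17], [0.19, 2.56], [-1.23, 4.37], [0.02, 3.11], [-2.88, 2.88]. Speed limits (rad/s): [2.39, 2.39, 3.01, 3.14, 3.14, 3.14].

## Interface

Orientations are given as a unit quaternion [w, x, y, z].
In Python, from rig import ctrl gives the robot as it stands.
- The arm moves only by the tool move_arm, never from a script. Its argument "series" is a list of rows, each a list of 3 entries, a list of its own where there are three numbers: the shift along the tool's x, y, z in mm, then the turn about the tool's z in degrees, then the opening, from 0 (shut) to 1 (fully open). In form: [[[tx, ty, tz], yaw, grip], ...]. A call has 1 to 10 rows; each row is the pose to reach, as a shift and turn from the pose commanded when the call began, along the tool's axes at that moment; what a row does not reach only later rows make up. A row lasts 1/8 s, in which the tool goes at most 62.5 mm and 10.7 degrees, less where a joint would pass 70% of its speed; a pose out of reach is approached as far as the arm can. A call with a gripper value outside its range is refused whole. The fingers move at their own pace and stop on an object; "force" is the grip in N (left out, the last holds). Time passes only in rows, so rows that repeat a pose let the fingers close. It gives the time, the measured TCP pose, the force and the opening at its end, in the units of the state.
- ctrl.sense(): the state, without advancing time (a new reading comes with each control period).
- ctrl.capture(name): name is "scene" or "top"; returns (picture, depth): 480x640x3 uint8, red, green, blue; 480x640 float32, mm along the optical axis (not along the pixel's ray), 0 where there is no reading.
- ctrl.camera_model(name): a dict with "fov_y" (degrees; the focal length in pixels is half the picture's height over the tangent of half this angle, whatever the lens; pixels are square), "cx", "cy" (the principal point, pixels), "rvec" (rotation vector, rad) and "tvec" (3), from world to camera coordinates, as OpenCV has them. Camera axes: x right, y down, z forward; pixel columns grow to the right and rows downward; lengths in mm; the calibration is good to about 2 mm. A picture is of the moment at which its call begins. camera_model takes no time and is no camera call.
- ctrl.finish_job(): hands the job in, once; it reports no verdict.
The state is a dict: "time_s": time; "joints": joint angles; "dq": joint speeds; "tau": joint torques, N m; "eef_pos": TCP position; "ee_rot": TCP orientation; "force": force on the tool from outside, world axes, zero at the start; "wrist_torque": the same for the moment, N m; "grip_width": opening from 0.0 (shut) to 1.0 (fully open).
Only numpy, scipy, OpenCV 4.12 (cv2) and the standard library are available. Lean on these libraries where they do the work, as an engineer would, in place of code of your own. Each camera call takes 0.05 s, during which the arm holds its last target.

## Task

Get the greenhouse gas heater ready to light: lay the loose bezel ring flat in its round recess around the brass spindle, then turn the control knob so that its D-shaped bore matches the flat of the spindle and push it fully home. Press the knob right in against the valve's spring, as for warming the pilot, and finish with the gripper still holding it pressed in: do not let go at the end. Leave the tin, the clear pot and the roll of tape where they stand.

Things in the scene. Friction and masses are not known exactly. Their poses are not given: they have to be found in the camera images.
- bezel_mid (a point): the bezel ring, plain black plastic, 50 mm outside diameter, 28 mm hole, 8 mm thick, 25 g, lying flat on the bench, loose; the same either way up. Point: its centre, half-way up (4 mm above its underside), z axis along the ring's axis
- seat (a point): centre of the floor of the round recess in the heater's deck, 180.5 mm above the bench, the spindle rising from its middle; recess 52.5 mm in diameter, 4.5 mm deep, 1 mm chamfer, so the 8 mm ring lying in it stands 3.5 mm proud of the deck. Axes as the heater's; it lies at x -35, y -50 mm from the heater's centre
- heater: a cassette gas heater on the bench, fixed: white casing 220 mm (x) by 320 mm (y), steel deck on top 185 mm above the bench, wire-guarded burner on its +x side, away from the robot. Small black igniter button (26 mm across, 11 mm high) on the deck at x -60, y +95 mm, not used. Origin under its centre, z up, yaw within 0.35 rad
- spindle_tip (a point): top end, on the axis, of the upright brass valve spindle: a D-shaft 12 mm in diameter, flat 1.5 mm from the axis facing the heater's +x (a dark index line on the deck marks that side), tip chamfered 0.5 mm, 25 mm above the deck at rest. It cannot turn, only be pressed down, and this point sinks with it. x axis: outward normal of the flat; z up
- spindle (a joint): how far the spindle is pressed in, m: 0 at rest, 0.005 at the stop. Its spring needs 4 N to start and 9 N at the stop, and returns it when let go. Pressed to the stop, the knob still clears the ring by 2.5 mm
- knob_mid (a point): the control knob, black plastic, 34 mm high, about 50 g, standing loose on the bench: round skirt 40 mm across, 16 mm high, and on top a grip wing 12 mm wide, 16 to 34 mm above the underside, sides parallel from -16 to +14 mm along x, with a pointed nose at its +x end. Point: on the axis, 17 mm above the underside; x towards the nose (within 1.15 rad of the world's +x at the start), z up
- tin: bystander: an open ribbed metal tin of plant clips, 77 mm across, 75 mm high, loose; origin under its centre
- pot: bystander: an empty clear plastic plant pot, 110 mm across the rim, 90 mm high, loose; origin under its centre
- tape: bystander: a roll of tan tape lying flat, 100 mm across, 24 mm high, loose; origin under its centre
- knob_bore (a point): centre of the bore's mouth in the knob's underside (same axes as knob_mid): D-shaped, 13.4 mm in diameter, 14 mm deep, flat 2 mm from the axis on the nose's side, mouth chamfered 0.7 mm. It goes on only with the nose pointing the way the spindle's flat faces, to about 0.25 rad. Fully home, the bore's roof rests on the spindle's tip: this point then lies 14 mm below it
- knob_nose (a point): tip of the knob's pointed nose at the top of the wing, 24 mm from the axis to the knob's +x and 34 mm above its underside; a white line on top of the wing runs to it. The wing's other end is blunt, 18 mm from the axis
Things that resemble listed ones, but are neither listed nor needed, are in the scene too. Of the things shaped like the part that bears knob_mid, the black one is meant.

How it is judged:
By the outcome, as a careful person would: the job done as asked, in the order asked, and still so for the second after the job is handed in, while the arm keeps its last pose, push and grip.
It also fails if it takes over 58 s, if anything falls off the work surface, if the arm or the gripper's body presses on something with over 40 N, if the wrist force passes 120 N, or if a joint passes its speed limit or range.

## Working session

There is one attempt and no reset: what is moved stays moved. The work goes in short steps, Python scripts to look and compute and a tool call to move; the robot and the scene stay as the last step left them, time stands still between calls to the robot, and variables do not carry over. Pictures are saved under pics/ and viewed, and the job is handed in when it is done.

Besides the shell and the picture viewer there is one more tool, called after ">>>" as name([rows], argument=value, ...), one row to a line, values as JSON. move_arm: Moves the arm, as the interface text tells. Its arguments: {"type":"object","properties":{"series":{"type":"array","items":{"type":"array"}},"force":{"type":"number"}},"required":["series"]}

```bash
mkdir -p pics; ls; python3 - <<'E'
from rig import ctrl
import cv2, numpy as np
print(ctrl.sense())
for n in ["scene","top"]:
    im,d=ctrl.capture(n); cv2.imwrite(f"pics/{n}0.png",im[:,:,::-1]); np.save(f"{n}0.npy",d); print(n,ctrl.camera_model(n),(d>0).mean())
E
```

```text
pics
{'time_s': 0.0, 'joints': array([ 1.09859100e+00,  3.13422250e-01,  1.49848464e+00,  4.29205019e-05,
        1.33097412e+00, -2.23420753e-01]), 'dq': array([-7.16300712e-04,  9.69070851e-04,  1.73045427e-03,  6.47908057e-04,
        1.27261871e-03,  9.75236414e-05]), 'tau': array([ 1.44487763e-04, -4.12275732e+01, -2.59731621e+01, -2.07196676e-04,
        4.30741857e-03,  4.46552448e-06]), 'eef_pos': array([129.20120795, 508.67163586, 303.3313107 ]), 'ee_rot': array([-2.39156727e-04,  1.24076784e-01,  9.92272410e-01, -5.98497149e-04]), 'force': array([-0.45467013, -0.55249985,  0.79816006]), 'wrist_torque': array([ 0.00255997, -0.02019513,  0.02664769]), 'grip_width': 1.000387731965039}
scene {'fov_y': 52.00654252388986, 'cx': 319.93772277020565, 'cy': 233.71541719426287, 'rvec': array([ 2.14934452,  0.69855478, -0.34176891]), 'tvec': array([-461.662023  ,  -81.53467442, 1688.8077983 ])} 0.9906966145833334
top {'fov_y': 43.11039329174999, 'cx': 323.26209603346706, 'cy': 233.75596478839708, 'rvec': array([ 2.14975886, -2.13986332,  0.16730185]), 'tvec': array([   2.75232833,  551.78412665, 1570.49362071])} 0.9958821614583333
```

View pics/scene0.png

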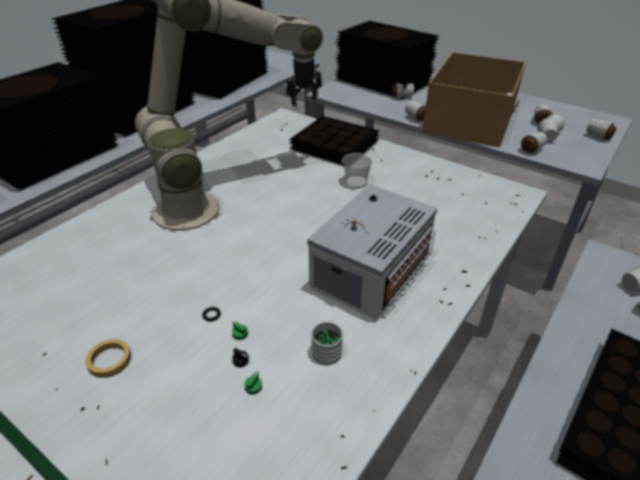

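View pics/top0.png

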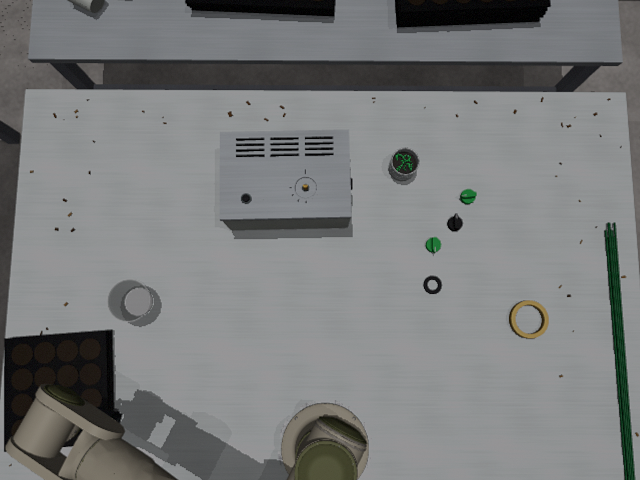

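The top view looks down with +x up and +y left. It shows the ring at about (432,285), the black knob at (455,223) and the spindle at (305,187). The green knobs are decoys. I'll measure these next.

```bash
cat > h.py <<'E'
import cv2, numpy as np
from rig import ctrl
def cam(n):
    m=ctrl.camera_model(n); f=240/np.tan(np.radians(m['fov_y']/2))
    K=np.array([[f,0,m['cx']],[0,f,m['cy']],[0,0,1]]); R,_=cv2.Rodrigues(m['rvec']); return K,R,m['tvec'],m['rvec']
def plane(n,uv,z):
    K,R,t,_=cam(n); uv=np.atleast_2d(np.array(uv,float)); d=(R.T@np.linalg.inv(K)@np.c_[uv,np.ones(len(uv))].T).T
    c=-R.T@t; s=(z-c[2])/d[:,2]; return c+s[:,None]*d
def proj(n,P):
    K,R,t,r=cam(n); return cv2.projectPoints(np.atleast_2d(np.array(P,float)),r,t,K,None)[0][:,0]
def tri(uv1,uv2):
    Ps=[]
    for n in("scene","top"):
        K,R,t,_=cam(n); Ps.append(K@np.c_[R,t])
    X=cv2.triangulatePoints(Ps[0],Ps[1],np.array(uv1,float).reshape(2,1),np.array(uv2,float).reshape(2,1)); return (X[:3]/X[3]).ravel()
def world(n,d,uv):
    K,R,t,_=cam(n); u,v=uv; z=d[int(round(v)),int(round(u))]; return R.T@(z*np.linalg.inv(K)@np.array([u,v,1])-t)
def crop(im,u,v,h,s,name):
    c=im[max(0,v-h):v+h,max(0,u-h):u+h]; cv2.imwrite(name,cv2.resize(c,None,fx=s,fy=s,interpolation=cv2.INTER_CUBIC))
E
python3 - <<'E'
from h import *
t=cv2.imread('pics/top0.png'); s=cv2.imread('pics/scene0.png')
def tile(im,L,h=22,sc=11):
    return [cv2.resize(im[v-h:v+h,u-h:u+h],None,fx=sc/2.2*1.1,fy=sc/2.2*1.1,interpolation=cv2.INTER_CUBIC) for u,v in L]
A=np.hstack(tile(t,[(432,285),(455,223),(305,187)])); B=np.hstack(tile(s,[(212,314),(240,358),(354,226)]))
cv2.imwrite('pics/z0.png',np.vstack([A,B])); print(A.shape)
for n,im,c,lo in(("top",t,(432,285),0),("top",t,(455,223),0),("scene",s,(212,314),0),("scene",s,(240,358),0)):
    g=im.max(2); m=np.zeros_like(g); u,v=c; h=17; m[v-h:v+h,u-h:u+h]=(g[v-h:v+h,u-h:u+h]<75)*255
    cs,_=cv2.findContours(m,cv2.RETR_EXTERNAL,cv2.CHAIN_APPROX_NONE); k=max(cs,key=cv2.contourArea); print(n,c,cv2.fitEllipse(k),cv2.boundingRect(k))
d=np.load('top0.npy')
for uv in [(432,275),(424,285),(455,225),(455,228),(330,200),(300,215),(545,320)]: print(uv,world('top',d,uv).round(1))
E
```

```text
(242, 726, 3)
top (432, 285) ((432.018310546875, 284.474365234375), (17.200836181640625, 17.51284408569336), 168.56564331054688) (423, 276, 19, 18)
top (455, 223) ((454.347412109375, 223.07305908203125), (14.022639274597168, 14.938424110412598), 40.1190299987793) (447, 214, 16, 17)
scene (212, 314) ((211.0181121826172, 313.9253845214844), (12.061846733093262, 16.584365844726562), 75.45622253417969) (203, 308, 17, 13)
scene (240, 358) ((239.47393798828125, 358.2754211425781), (13.948297500610352, 17.347522735595703), 153.7905731201172) (233, 349, 15, 18)
(432, 275) [ 446.5 -287.5    6.4]
(424, 285) [ 418.9 -263.9   15.7]
(455, 225) [ 579.4 -348.4   28.1]
(455, 228) [ 571.  -347.8   29.8]
(330, 200) [612.7 -10.1 187.3]
(300, 215) [575.6  62.5 185.3]
(545, 320) [ 327.9 -580.6   19.9]
```

View pics/z0.png

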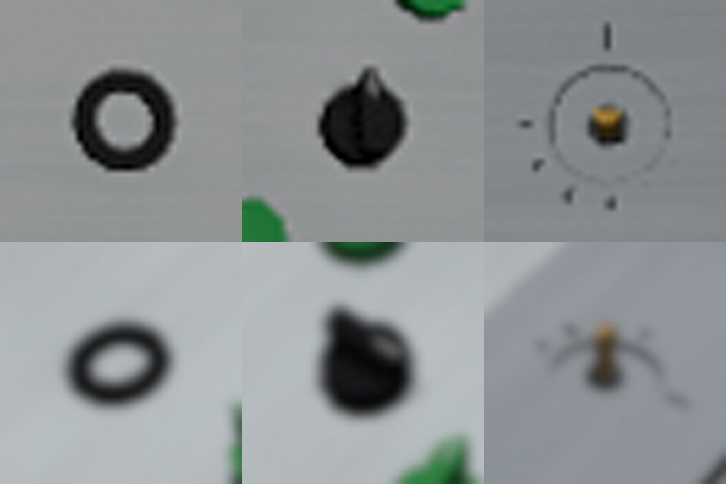

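```bash
python3 - <<'E'
from h import *
t=cv2.imread('pics/top0.png'); g=t.max(2)
z=cv2.resize(t[125:240,210:360],None,fx=5,fy=5,interpolation=cv2.INTER_CUBIC); cv2.imwrite('pics/z1.png',z)
m=(g<70).astype(np.uint8); m[:130]=0; m[162:]=0; m[:,:225]=0; m[:,345:]=0
n,l,st,c=cv2.connectedComponentsWithStats(m)
for i in range(1,n):
    if st[i,4]>15: print(st[i],c[i].round(2),plane('top',c[i],185).round(1)[0,:2])
# recess circle: local darkness minima
roi=g.astype(float); 
bg=cv2.medianBlur(g,21).astype(float); dk=np.clip(bg-g,0,None)
pts=[]
for a in np.linspace(0,2*np.pi,72,endpoint=False):
    r=np.arange(7.5,13,0.1); u=(305.5+r*np.cos(a)).astype(np.float32)[None]; v=(187.3+r*np.sin(a)).astype(np.float32)[None]
    p=cv2.remap(dk.astype(np.float32),u,v,cv2.INTER_CUBIC)[0]; i=p.argmax()
    if p[i]>12: pts.append((u[0,i],v[0,i]))
print(len(pts),cv2.fitEllipse(np.array(pts,np.float32)))
e=cv2.fitEllipse(np.array(pts,np.float32)); print(plane('top',e[0],185),plane('top',e[0],180.5))
# index line
print(g[172:185,300:312])
E
```

```text
[305 137  28   2  56] [318.5 137.5] [770.9  18.7]
[236 138  28   3  51] [250.   138.86] [766.4 188.1]
[270 138  29   2  51] [282.92 138.45] [767.9 106.7]
[270 143  28   2  53] [284.21 143.53] [754.9 103.3]
[305 142  28   3  53] [318.36 143.09] [756.5  19. ]
[236 144  28   2  56] [249.5 144.5] [752. 189.]
[236 149  28   3  58] [249.43 149.93] [738.1 188.8]
[271 148  28   3  56] [284.48 149.46] [739.8 102.4]
[305 148  28   2  56] [318.5 148.5] [742.7  18.5]
[305 153  28   3  59] [318.73 154.15] [728.3  17.9]
[236 155  28   2  56] [249.5 155.5] [723.9 188.3]
[270 154  29   3  62] [283.32 154.66] [726.5 105.1]
55 ((305.3000793457031, 187.60858154296875), (21.20203399658203, 21.862415313720703), 19.83757209777832)
[[643.76907999  50.2605261  185.        ]] [[644.8081257   50.37955659 180.5       ]]
[[136 135 136 137 123  63 139 135 135 134 135 135]
 [136 136 135 137 123  70 138 136 135 135 135 135]
 [135 135 135 135 133 124 135 134 135 135 133 133]
 [135 135 135 136 138 138 137 136 135 135 135 135]
 [139 140 139 132 127 129 133 133 135 140 138 138]
 [140 121  92  89  87  91  79  85  86 115 136 140]
 [ 94  89 128 129 129 128 126 126 127 122  89 108]
 [127 129 139 137 138 138 138 138 138 136 127 120]
 [140 139 138 139 139 139 138 139 138 138 139 137]
 [140 138 138 138 137 138 138 138 137 136 137 138]
 [137 137 136 136 137 137 137 137 135 136 136 135]
 [137 137 138 140 139 127 130 139 138 137 136 137]
 [140 140 135 134 107 102 107 123 131 139 138 138]]
```

View pics/z1.png

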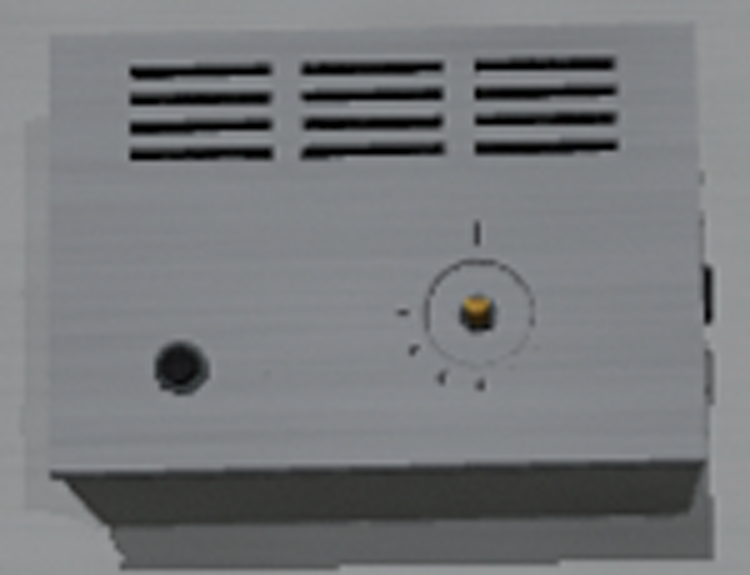

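Recess centre is about (644, 50) and heater yaw about +0.026 rad. Next I'll measure the knob and ring.

```bash
python3 - <<'E'
from h import *
t=cv2.imread('pics/top0.png'); s=cv2.imread('pics/scene0.png')
def z(im,u,v,h=14,sc=14):
    c=im[v-h:v+h,u-h:u+h].astype(float); c=np.clip(c*2.2,0,255).astype(np.uint8); return cv2.resize(c,None,fx=sc,fy=sc,interpolation=cv2.INTER_CUBIC)
cv2.imwrite('pics/z2.png',np.hstack([z(t,455,223),z(s,240,358)]))
r=plane('top',(432.02-0,284.47),8)[0]; r2=plane('scene',(211.02,313.93),6)[0]; print('ring',r,r2, 'px per mm',607/1500)
print(tri((211.02,313.93),(432.02,284.47)))
n=tri((234.9,347.5),(456.3,213.4)); print('nose',n, plane('top',(456.3,213.4),34))
k=plane('top',(454.2,224),16)[0]; print('skirt',k)
g=t.max(2); print(g[210:235,444:466])
E
```

```text
ring [ 420.9763535  -286.70648293    8.        ] [ 424.51474466 -289.32544168    6.        ] px per mm 0.4046666666666667
[ 421.50403193 -287.55169803    2.47494744]
nose [ 599.05976739 -352.29710531   60.59492755] [[ 609.98300276 -351.47420089   34.        ]]
skirt [ 584.16856098 -349.0295848    16.        ]
[[150 150 151 151 151 152 151 150 150 150 150 150 150 149 149 149 148 148
  148 147 148 148]
 [150 151 150 150 150 151 151 150 150 151 150 151 152 150 151 150 149 149
  148 149 148 148]
 [150 151 151 150 151 151 149 150 150 150 150 152 154 152 150 149 149 148
  149 147 147 148]
 [150 149 149 149 149 149 150 149 151 151 145 100  97 121 150 149 147 147
  147 147 146 147]
 [148 150 149 148 150 150 150 149 151 149 118  47  80  96 154 149 147 147
  147 147 147 147]
 [149 150 149 151 150 148 143 145 149 147  61  43  89  72 123 151 148 146
  145 146 145 145]
 [148 150 149 149 148 143 139 121 101  78  13  52  99  79  77 138 151 148
  146 146 146 147]
 [149 150 151 151 151 139  98  56  41   0   8  44  84  83  34  83 126 155
  149 148 148 147]
 [151 150 152 152 143  96  43  18  15   9  13
[... 836 characters left out ...]
1  20  26  27  26  22  44 103
  150 151 149 148]
 [150 149 150 148 118   7   6  18  20  19   3   8  11  12  14  28  86 147
  150 148 149 148]
 [149 149 150 151 148 119   8   0  11  20  15   3   3   2  22  85 145 152
  149 149 149 149]
 [148 149 147 149 150 149 130  43   9   0   1   0  15  54 103 146 153 150
  150 148 148 149]
 [148 148 148 148 147 150 151 133  83  83  84  85  83 104 146 151 148 148
  148 148 148 147]
 [148 150 148 147 150 149 150 151 143 145 144 145 143 145 151 150 149 149
  149 149 148 149]
 [149 150 150 150 150 150 151 152 152 152 152 153 153 151 150 150 151 150
  150 150 151 150]
 [148 148 148 148 148 148 149 149 149 149 149 149 149 149 151 149 150 150
  149 150 150 150]]
```

View pics/z2.png

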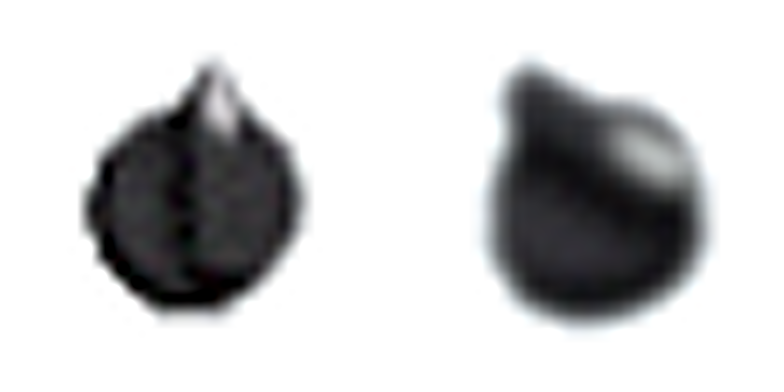

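```bash
python3 - <<'E'
from h import *
K,R,t,_=cam('top'); print('cam',-R.T@t)
L=plane('top',(447.0,223.5),0)[0];Rr=plane('top',(462.1,223.5),16)[0]; print(L,Rr,(L+Rr)/2)
b=plane('top',(454.3,230.8),[0])[0]; b16=plane('top',(454.3,230.8),16)[0];print('bottom edge',b,b16)
n=plane('top',(455.7,212.9),34)[0]; print('nose',n)
for yaw in(-.1,0,.1,.2,.3):
    c=np.array([586,-349.5,0]);w=c+[24*np.cos(yaw),24*np.sin(yaw),34];q=c+[-18*np.cos(yaw),-18*np.sin(yaw),34];print(yaw,proj('top',[w,q]).round(1).tolist(), proj('scene',[w,q]).round(1).tolist())
# ring edges
im=cv2.imread('pics/top0.png').max(2); print(im[285,418:448]); print(im[272:298,432])
E
```

```text
cam [ 308.81063448   11.88852069 1635.67055532]
[ 588.17495275 -332.93557368    0.        ] [ 585.64936919 -370.47316276   16.        ] [ 586.91216097 -351.70436822    8.        ]
bottom edge [ 568.07517569 -352.33651788    0.        ] [ 565.53907046 -348.77369736   16.        ]
nose [ 611.33918252 -349.90159408   34.        ]
-0.1 [[456.5, 213.4], [455.3, 228.8]] [[245.5, 356.2], [233.8, 346.8]]
0 [[455.6, 213.4], [456.0, 228.8]] [[246.2, 355.6], [233.3, 347.3]]
0.1 [[454.7, 213.4], [456.7, 228.8]] [[246.8, 354.9], [232.8, 347.8]]
0.2 [[453.8, 213.6], [457.3, 228.7]] [[247.4, 354.2], [232.3, 348.3]]
0.3 [[452.9, 213.8], [458.0, 228.6]] [[247.9, 353.4], [232.0, 348.8]]
[148 148 149 151 141  63  23  27  19  86 156 150 148 148 148 148 150 149
 148 110  13  26  24  62 129 152 151 150 149 150]
[151 151 155 113  48  22  23  38 142 151 149 146 148 148 148 149 151 131
  67  23  26  13 138 147 146 146]
```

```bash
cat >> h.py <<'E'
def shift(dx,dy,ang):  # ang: world angle (deg) of tool x ; returns tool tx,ty
    a=np.radians(ang); x=np.array([np.cos(a),np.sin(a)]); y=np.array([x[1],-x[0]]); return round(float(x@[dx,dy]),1),round(float(y@[dx,dy]),1)
def yaw(): # world angle of tool x
    from scipy.spatial.transform import Rotation as Ro
    q=ctrl.sense()['ee_rot']; M=Ro.from_quat([q[1],q[2],q[3],q[0]]).as_matrix(); return np.degrees(np.arctan2(M[1,0],M[0,0])),M[:,2]
E
python3 -c "
from h import *
print(yaw()); print(shift(421.5-129.3,-287.5-508.8,165.746))
i=plane('scene',(211.02,313.93),4);print(i)"
```

```text
(np.float64(165.7440085785221), array([-4.92687589e-04, -9.91596704e-04, -9.99999387e-01]))
(-479.3, -699.8)
[[ 422.95122094 -288.19317191    4.        ]]
```

>>> move_arm([
  [[-479.3,-699.8,0],-15.75,1],
  [[-479.3,-699.8,0],-15.75,1],
  [[-479.3,-699.8,0],-15.75,1],
  [[-479.3,-699.8,0],-15.75,1],
  [[-479.3,-699.8,0],-15.75,1],
  [[-479.3,-699.8,0],-15.75,1],
  [[-479.3,-699.8,0],-15.75,1],
  [[-479.3,-699.8,0],-15.75,1],
  [[-479.3,-699.8,0],-15.75,1],
  [[-479.3,-699.8,0],-15.75,0.7],
])

```text
time_s: 1.35
eef_pos: [342.8, -74.2, 304.0]
ee_rot: [0.0, -0.012, 1.0, -0.0]
force: [1.4, 1.3, 0.0]
grip_width: 0.821
```

>>> move_arm([
  [[-71.4,-211.4,0],0,0.7],
  [[-71.4,-211.4,0],0,0.7],
  [[-71.4,-211.4,0],0,0.7],
  [[-71.4,-211.4,0],0,0.7],
  [[-71.4,-211.4,50],0,0.7],
  [[-71.4,-211.4,100],0,0.7],
  [[-71.4,-211.4,150],0,0.7],
  [[-71.4,-211.4,180],0,0.7],
  [[-71.4,-211.4,180],0,0.7],
  [[-71.4,-211.4,180],0,0.7],
])

```text
time_s: 2.6
eef_pos: [420.0, -281.8, 125.2]
ee_rot: [0.001, -0.013, 1.0, -0.001]
force: [-0.5, -0.0, 0.7]
grip_width: 0.702
```

```bash
python3 - <<'E'
from h import *
print(ctrl.sense()['eef_pos'],yaw())
for n in["scene","top"]:
    im,d=ctrl.capture(n); im=im[:,:,::-1].copy(); cv2.imwrite(f"pics/{n}1.png",im); np.save(f"{n}1.npy",d)
    u,v=(432,285) if n=="top" else (212,300)
    crop(im,u,v,40,5,f'pics/c1{n}.png')
a,b=cv2.imread('pics/c1top.png'),cv2.imread('pics/c1scene.png'); cv2.imwrite('pics/c1.png',np.hstack([a,b]))
E
```

```text
[ 420.02215315 -281.80398023  125.16003007] (np.float64(-178.50189053352895), array([ 0.00122477, -0.0013242 , -0.99999837]))
```

View pics/c1.png

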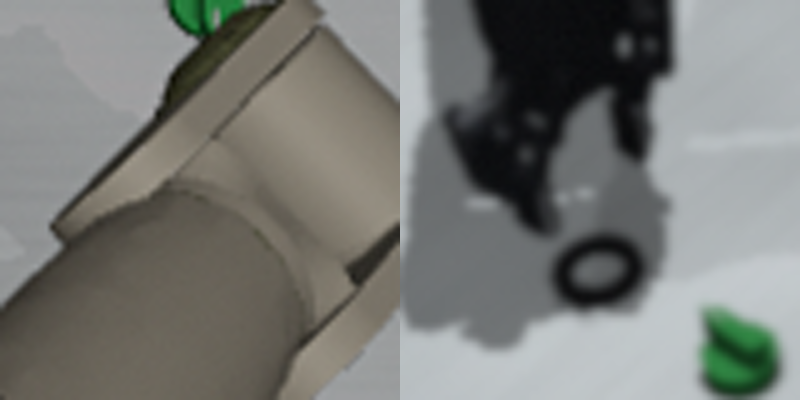

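```bash
python3 - <<'E'
from h import *
for h in (64,70,73):
  for s in(-1,1): print(h,s,proj('scene',[420+s*.8,-281.8+s*34,125.2-h]))
print(shift(422-420,-287.6+281.8,181.5))
E
```

```text
64 -1 [[198.98777849 304.47703122]]
64 1 [[218.5925269 289.4820986]]
70 -1 [[199.34869149 306.10954576]]
70 1 [[218.88582488 291.1041939 ]]
73 -1 [[199.52835187 306.92220195]]
73 1 [[219.03184794 291.91177977]]
(-1.8, -5.9)
```

>>> move_arm([
  [[-1.8,-5.9,0],0,0.7],
  [[-1.8,-5.9,20],0,0.7],
  [[-1.8,-5.9,35],0,0.7],
  [[-1.8,-5.9,45],0,0.7],
  [[-1.8,-5.9,45],0,0.7],
  [[-1.8,-5.9,47],0,0.7],
  [[-1.8,-5.9,49],0,0.7],
  [[-1.8,-5.9,49],0,0.7],
])

```text
time_s: 3.7
eef_pos: [421.6, -287.3, 75.0]
ee_rot: [0.0, -0.013, 1.0, -0.0]
force: [-0.4, -0.2, -0.0]
grip_width: 0.695
```

```bash
python3 - <<'E'
from h import *
s=ctrl.sense();print(s['eef_pos'],s['force'])
im,d=ctrl.capture('scene'); im=im[:,:,::-1].copy(); crop(im,212,300,40,9,'pics/c2.png')
for h in (67,70,73):
  for q in(-1,1): print(h,q,proj('scene',[s['eef_pos'][0],s['eef_pos'][1]+q*34,s['eef_pos'][2]-h]))
E
```

```text
[ 421.56873202 -287.25237008   75.01864922] [-0.44754792 -0.21916996 -0.03927406]
67 -1 [[201.20035874 320.29580555]]
67 1 [[219.89215424 304.86061487]]
70 -1 [[201.37390909 321.07244296]]
70 1 [[220.03398684 305.63359398]]
73 -1 [[201.5469595  321.84684314]]
73 1 [[220.1754241  306.40441854]]
```

View pics/c2.png

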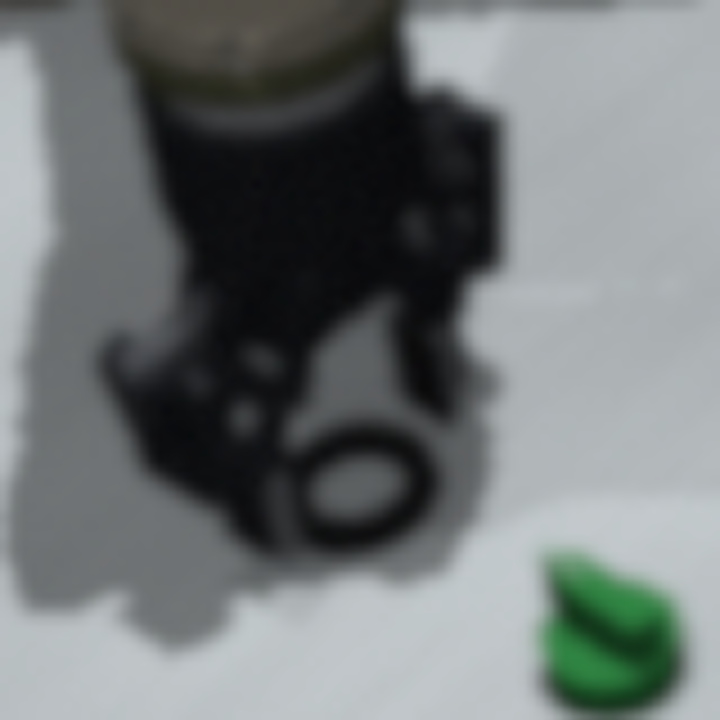

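>>> move_arm([
  [[0,0,1],0,0.7],
  [[0,0,2],0,0.7],
  [[0,0,2],0,0.7],
])

```text
time_s: 4.12
eef_pos: [421.5, -287.2, 72.9]
ee_rot: [-0.0, -0.013, 1.0, 0.0]
force: [-0.1, -0.1, -0.2]
grip_width: 0.703
```

>>> move_arm([
  [[0,0,1],0,0.7],
  [[0,0,2],0,0.7],
  [[0,0,2],0,0.7],
])

```text
time_s: 4.5
eef_pos: [421.5, -287.2, 70.9]
ee_rot: [-0.0, -0.013, 1.0, 0.0]
force: [0.3, -0.5, -0.3]
grip_width: 0.705
```

>>> move_arm([
  [[0,0,1],0,0.7],
  [[0,0,1],0,0.7],
])

```text
time_s: 4.75
eef_pos: [421.5, -287.2, 69.9]
ee_rot: [-0.0, -0.013, 1.0, 0.0]
force: [-0.4, -0.3, 0.9]
grip_width: 0.703
```

>>> move_arm([
  [[0,0,1],0,0.7],
  [[0,0,1],0,0.7],
])

```text
time_s: 5.0
eef_pos: [421.5, -287.2, 68.8]
ee_rot: [-0.0, -0.013, 1.0, 0.0]
force: [-0.5, -0.1, -0.0]
grip_width: 0.703
```

>>> move_arm([
  [[0,0,1],0,0.7],
  [[0,0,1],0,0.7],
])

```text
time_s: 5.25
eef_pos: [421.5, -287.2, 67.9]
ee_rot: [-0.0, -0.013, 1.0, 0.0]
force: [0.4, 0.0, 1.1]
grip_width: 0.703
```

>>> move_arm([
  [[0,0,1],0,0.7],
  [[0,0,1],0,0.7],
])

```text
time_s: 5.5
eef_pos: [421.6, -287.3, 67.6]
ee_rot: [0.0, -0.013, 1.0, -0.0]
force: [-2.8, 2.6, 9.5]
grip_width: 0.7
```

>>> move_arm([
  [[0,0,1],0,0.7],
  [[0,0,1],0,0.7],
])

```text
time_s: 5.75
eef_pos: [421.6, -287.3, 67.5]
ee_rot: [0.0, -0.013, 1.0, -0.0]
force: [-5.6, 4.8, 21.2]
grip_width: 0.696
```

>>> move_arm([
  [[0,0,1],0,0.7],
  [[0,0,1],0,0.7],
])

```text
time_s: 6.0
eef_pos: [421.7, -287.3, 67.5]
ee_rot: [0.0, -0.013, 1.0, -0.0]
force: [-10.4, 7.8, 33.7]
grip_width: 0.699
```

>>> move_arm([
  [[0,0,-5],0,0.7],
  [[0,0,-7],0,0.7],
  [[0,0,-7],0,0.62],
  [[0,0,-7],0,0.5],
  [[0,0,-7],0,0.5],
  [[0,0,-7],0,0.5],
  [[0,0,-7],0,0.5],
  [[0,0,-7],0,0.5],
], force=25)

```text
time_s: 7.0
eef_pos: [421.6, -287.3, 72.1]
ee_rot: [-0.0, -0.013, 1.0, 0.0]
force: [-0.4, 1.8, 6.2]
grip_width: 0.567
```

>>> move_arm([
  [[0,0,-10],0,0.5],
  [[0,0,-40],0,0.5],
  [[0,0,-80],0,0.5],
  [[0,0,-80],0,0.5],
  [[0,0,-80],0,0.5],
])

```text
time_s: 7.62
eef_pos: [421.3, -287.0, 151.5]
ee_rot: [-0.0, -0.013, 1.0, 0.0]
force: [-0.6, -0.1, -0.8]
grip_width: 0.566
```

```bash
python3 - <<'E'
from h import *
s=ctrl.sense();print(s['eef_pos'],s['force'],s['grip_width'])
im,d=ctrl.capture('scene'); im=im[:,:,::-1].copy(); crop(im,212,290,40,9,'pics/c3.png')
E
```

```text
[ 421.29997111 -286.99085273  151.47767398] [-0.60744264 -0.09334916 -0.75950111] 0.5661295939829708
```

View pics/c3.png

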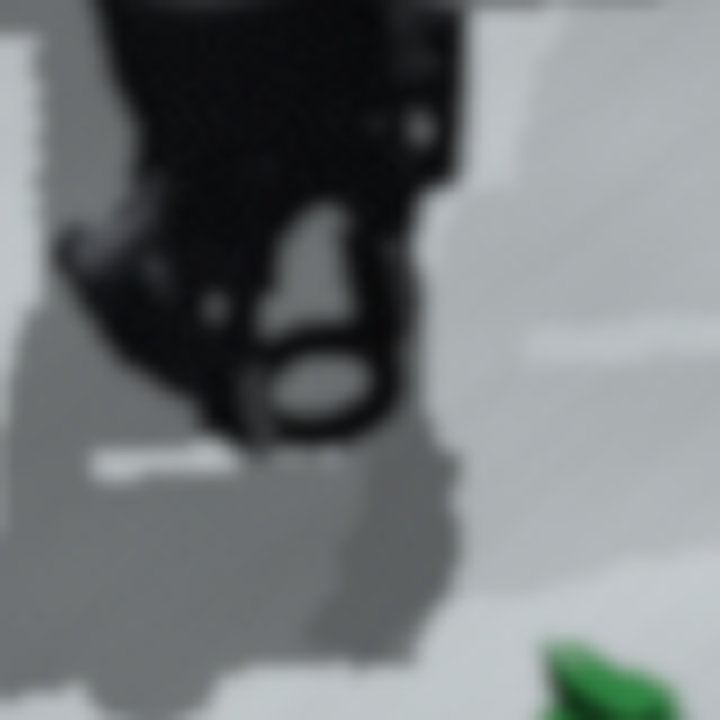

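```bash
python3 - <<'E'
from h import *
o=np.array([172,250])
for p in [(421.3,-312,79.4),(421.3,-312,87.4),(410.3,-313,79.4),(432.3,-313,79.4),(432.3,-313,82.4),(421.3,-324,79.4),(421.3,-324,82.4),(446.3,-287,79.4),(446.3,-287,87.4),(421.3,-262,79.4),(421.3,-262,87.4)]: print(p,((proj('scene',p)[0]-o)*9).round())
E
```

```text
(421.3, -312, 79.4) [248. 440.]
(421.3, -312, 87.4) [244. 420.]
(410.3, -313, 79.4) [218. 426.]
(432.3, -313, 79.4) [273. 459.]
(432.3, -313, 82.4) [271. 452.]
(421.3, -324, 79.4) [216. 466.]
(421.3, -324, 82.4) [215. 458.]
(446.3, -287, 79.4) [376. 426.]
(446.3, -287, 87.4) [372. 406.]
(421.3, -262, 79.4) [377. 339.]
(421.3, -262, 87.4) [373. 319.]
```

```bash
python3 - <<'E'
from h import *
t=cv2.imread('pics/top0.png'); s=cv2.imread('pics/scene0.png')
print(plane('top',(432.02,284.47),4))
for n,im,(u,v) in(("top",t,(305,187)),("scene",s,(354,224))):
    h=9; c=im[v-h:v+h,u-h:u+h].astype(int); m=(c[:,:,2]-c[:,:,0])
    print(n); 
    ys,xs=np.nonzero(m>30); w=m[ys,xs]; print((xs*w).sum()/w.sum()+u-h,(ys*w).sum()/w.sum()+v-h,xs.min()+u-h,xs.max()+u-h,ys.min()+v-h,ys.max()+v-h)
    print(m[:,4:15])
for sp in [(644.3,50.3)]:
    for z in(185,210): print(z,proj('scene',[*sp,z]),proj('top',[*sp,z]))
E
```

```text
[[ 421.25200072 -287.44028008    4.        ]]
top
304.8757297748123 186.01084236864054 303 307 185 188
[[ -6  -5  -8  -7  -7  -6  -7  -7  -8  -6  -4]
 [ -7  -7  -7  -7  -8  -7  -7  -6  -6  -7  -9]
 [ -7  -7  -7  -7  -7  -7  -7  -7  -6  -7  -6]
 [ -8  -8  -7  -8  -7  -7  -6  -8  -7  -6  -7]
 [ -7  -6  -7  -7  -7  -7  -8  -7  -7  -6  -7]
 [ -6  -7  -8 -10 -11 -11 -11  -9  -7  -7  -6]
 [ -7  -8  -1  27  22  24  22  12  -9  -6  -6]
 [ -7  -8   9  86  97  95  89  64 -11  -8  -6]
 [ -7  -8   2  75  94 106 100  57  -7  -8  -6]
 [ -6  -8  -6  33  61  72  62  24  -6  -6  -7]
 [ -7  -8  -4  17  36  38  34  22  -6  -8  -7]
 [ -8  -7  -6  -3  15  29  19   7  -5  -7  -7]
 [ -7  -7  -7  -6   1   1  -1  -2  -5  -7  -7]
 [ -6  -7  -7  -6  -6  -5  -6  -7  -8  -7  -7]
 [ -7  -7  -7  -7  -5  -6  -6  -6  -7  -7  -6]
 [ -7  -7  -8  -7  -6  -7  -6  -6  -7  -7  -7]
 [ -7  -7  -8  -8  -8  -7  -7  -7  -8  -7  -7]
 [ -7  -8  -8  -9  -8  -8  -7  -8  -7  -7  -7]]
scene
353.5192878338279 220.42433234421364 353 354 219 222
[[-11 -11 -11 -11 -11 -11 -11 -11 -11 -11 -12]
 [-11 -12 -11 -11 -10 -10 -11 -10 -11 -11 -1
[... 183 characters left out ...]
11 -11]
 [-10  -8   0  20  44  46  22   1  -8 -10 -11]
 [ -9  -7  -1  12  31  34  17   1  -7  -9  -9]
 [ -8  -7  -2   8  23  27  13   1  -6  -8  -8]
 [-10  -8  -3   6  21  25  11  -1  -8  -9  -9]
 [-11  -9  -4   7  22  24  10  -2  -9 -10 -10]
 [-11  -9  -3   9  24  24   9  -3  -9 -11 -11]
 [-10  -8  -2  12  23  18   6  -5  -9 -11 -11]
 [ -9  -8  -2   8  14   8   0  -6  -9 -11 -11]
 [-11 -10  -6  -1   2  -1  -5  -7  -9 -10 -11]
 [-11 -10  -9  -7  -6  -6  -8  -9 -10 -10 -11]
 [-11 -11 -10 -10 -10 -10  -9 -11 -10 -11 -11]
 [-11 -11 -11 -11 -11 -11 -11 -11 -12 -12 -11]]
185 [[353.20022235 226.83014171]] [[305.285814   187.39617726]]
210 [[353.57934977 219.26814196]] [[305.03123702 185.04359238]]
```

>>> move_arm([
  [[0,0,-60],0,0.5],
  [[-20,29,-110],0,0.5],
  [[-50,72,-150],0,0.5],
  [[-86,123,-150],0,0.5],
  [[-121,173,-150],0,0.5],
  [[-156,223,-150],0,0.5],
  [[-190,272,-150],0,0.5],
  [[-215,308,-150],0,0.5],
  [[-231.6,331.4,-150],0,0.5],
  [[-231.6,331.4,-150],0,0.5],
])

```text
time_s: 8.93
eef_pos: [644.7, 51.5, 299.9]
ee_rot: [-0.001, -0.014, 1.0, 0.0]
force: [-0.1, -0.2, -1.0]
grip_width: 0.57
```

```bash
python3 - <<'E'
from h import *
s=ctrl.sense();p=s['eef_pos'];print(p,s['force'],s['grip_width'],yaw())
im,d=ctrl.capture('scene'); im=im[:,:,::-1].copy(); crop(im,354,215,40,9,'pics/c4.png')
print('move',shift(644.1-p[0],50.3-p[1],yaw()[0]))
E
```

```text
[644.74705941  51.54636113 299.87385092] [-0.13561786 -0.17924816 -1.0354413 ] 0.5697868214863464 (np.float64(-178.37158328124158), array([-2.84176722e-03,  3.49738923e-04, -9.99995901e-01]))
move (0.7, -1.2)
```

View pics/c4.png

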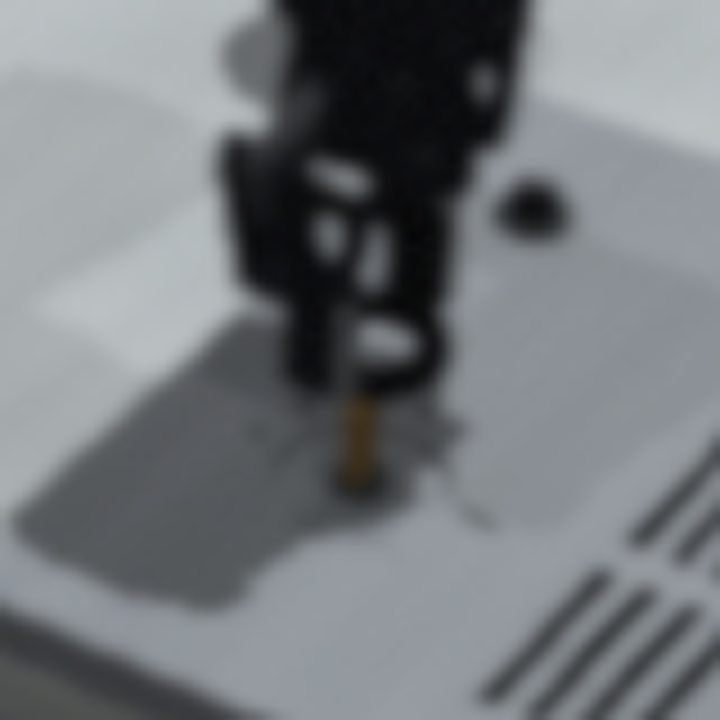

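>>> move_arm([
  [[0.7,-1.2,0],0,0.5],
  [[0.7,-1.2,10],0,0.5],
  [[0.7,-1.2,22],0,0.5],
  [[0.7,-1.2,34],0,0.5],
  [[0.7,-1.2,36],0,0.5],
  [[0.7,-1.2,36],0,0.5],
])

```text
time_s: 9.72
eef_pos: [643.8, 48.9, 266.0]
ee_rot: [0.0, -0.013, 1.0, -0.0]
force: [0.9, 0.5, -0.2]
grip_width: 0.564
```

```bash
python3 - <<'E'
from h import *
s=ctrl.sense();p=s['eef_pos'];print(p,s['force'],s['grip_width'],yaw())
im,d=ctrl.capture('scene'); im=im[:,:,::-1].copy(); 
o=np.array([324,195]);a=np.linspace(0,6.28,40)
c=cv2.resize(im[195:255,324:384],None,fx=10,fy=10,interpolation=cv2.INTER_CUBIC); b=c.copy()
for z,col in((p[2]-72,(0,0,255)),(p[2]-64,(0,255,255))):
    for r in (25,14):
        q=(proj('scene',np.c_[p[0]+r*np.cos(a),p[1]+r*np.sin(a),0*a+z])-o)*10+5
        for x in q: cv2.circle(c,tuple(int(i) for i in x),1,col,-1)
q=(proj('scene',np.c_[644.1+26.25*np.cos(a),50.3+26.25*np.sin(a),0*a+185])-o)*10+5
for x in q: cv2.circle(b,tuple(int(i) for i in x),1,(0,255,0),-1)
cv2.imwrite('pics/c5.png',cv2.resize(np.hstack([c,b]),(800,400)))
cv2.imwrite('pics/c5r.png',b)
print('move',shift(644.1-p[0],50.3-p[1],yaw()[0]))
E
```

```text
[643.79317675  48.89497808 265.95400709] [ 0.87883711  0.51183049 -0.21213085] 0.5642510411783368 (np.float64(-178.50131071742348), array([ 8.01242372e-05, -3.79419510e-05, -9.99999996e-01]))
move (-0.3, 1.4)
```

View pics/c5.png

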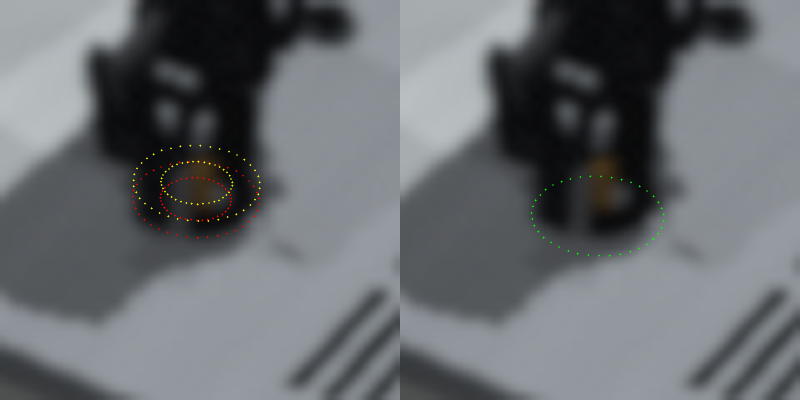

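>>> move_arm([
  [[-0.3,1.4,0],0,0.5],
  [[-0.3,1.4,0],0,0.5],
  [[-0.3,1.4,4],0,0.5],
  [[-0.3,1.4,7],0,0.5],
  [[-0.3,1.4,7],0,0.5],
])

```text
time_s: 10.4
eef_pos: [643.9, 50.3, 258.5]
ee_rot: [-0.0, -0.013, 1.0, 0.0]
force: [0.3, 0.6, -0.2]
grip_width: 0.563
```

>>> move_arm([
  [[0,0,1],0,0.5],
  [[0,0,1],0,0.5],
])

```text
time_s: 10.65
eef_pos: [644.0, 50.3, 257.9]
ee_rot: [-0.0, -0.013, 1.0, -0.0]
force: [0.7, 0.3, -0.5]
grip_width: 0.567
```

>>> move_arm([
  [[0,0,1],0,0.5],
  [[0,0,1],0,0.5],
])

```text
time_s: 10.9
eef_pos: [644.0, 50.3, 256.9]
ee_rot: [-0.0, -0.013, 1.0, -0.0]
force: [1.0, -0.9, -1.0]
grip_width: 0.568
```

>>> move_arm([
  [[0,0,0.7],0,0.5],
  [[0,0,0.7],0,0.5],
])

```text
time_s: 11.15
eef_pos: [644.0, 50.3, 256.2]
ee_rot: [-0.0, -0.013, 1.0, -0.0]
force: [0.4, 0.1, -0.4]
grip_width: 0.567
```

>>> move_arm([
  [[0,0,0.7],0,0.5],
  [[0,0,0.7],0,0.5],
])

```text
time_s: 11.4
eef_pos: [644.0, 50.3, 255.5]
ee_rot: [-0.0, -0.013, 1.0, -0.0]
force: [-0.1, -0.6, -1.1]
grip_width: 0.565
```

>>> move_arm([
  [[0,0,0.7],0,0.5],
  [[0,0,0.7],0,0.5],
])

```text
time_s: 11.65
eef_pos: [644.0, 50.3, 255.0]
ee_rot: [0.0, -0.013, 1.0, -0.0]
force: [0.2, 0.2, -0.1]
grip_width: 0.567
```

>>> move_arm([
  [[0,0,0.7],0,0.5],
  [[0,0,0.7],0,0.5],
])

```text
time_s: 11.9
eef_pos: [644.0, 50.3, 255.0]
ee_rot: [0.0, -0.013, 1.0, -0.0]
force: [-2.6, 0.5, 5.7]
grip_width: 0.567
```

>>> move_arm([
  [[0,0,0.7],0,0.5],
  [[0,0,0.7],0,0.5],
])

```text
time_s: 12.15
eef_pos: [644.0, 50.3, 255.0]
ee_rot: [0.001, -0.013, 1.0, -0.0]
force: [-3.0, 0.3, 10.0]
grip_width: 0.562
```

>>> move_arm([
  [[0,0,-1],0,0.6],
  [[0,0,-1],0,0.66],
  [[0,0,-1],0,0.7],
  [[0,0,-1],0,0.75],
  [[0,0,-10],0,0.75],
  [[0,0,-45],0,0.75],
  [[0,0,-80],0,0.75],
  [[0,0,-80],0,0.75],
])

```text
time_s: 13.15
eef_pos: [644.4, 50.3, 337.1]
ee_rot: [0.003, -0.013, 1.0, -0.0]
force: [0.1, 0.3, -0.7]
grip_width: 0.751
```

```bash
python3 - <<'E'
from h import *
s=ctrl.sense();p=s['eef_pos'];print(p,s['force'],s['grip_width'])
im,d=ctrl.capture('scene'); im=im[:,:,::-1].copy(); crop(im,354,225,30,12,'pics/c6.png')
E
```

```text
[644.44814059  50.26322353 337.10197967] [ 0.0673128   0.30947862 -0.72700663] 0.7510938690580493
```

View pics/c6.png

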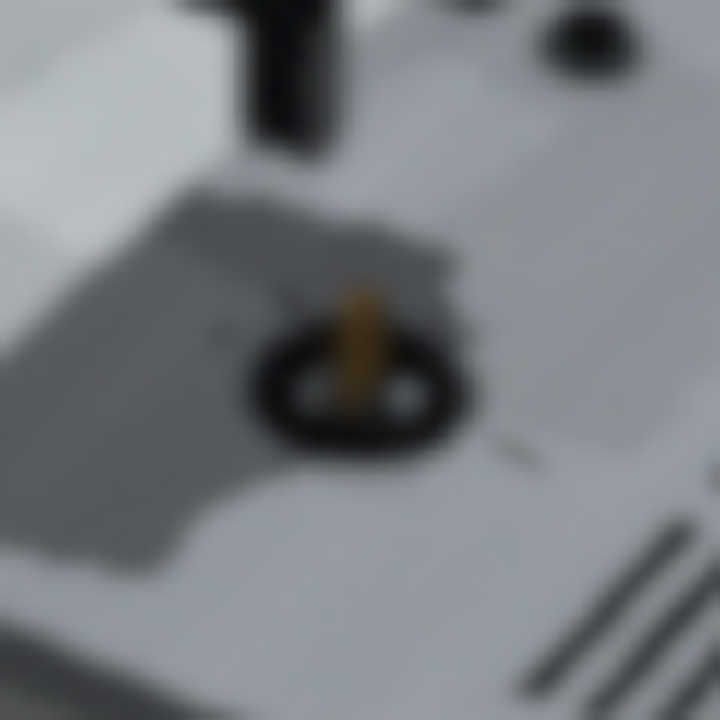

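>>> move_arm([
  [[10,-60,0],0,0.55],
  [[20,-120,0],0,0.5],
  [[30,-180,0],0,0.5],
  [[41,-240,20],0,0.5],
  [[51,-295,45],0,0.5],
  [[59,-345,75],0,0.5],
  [[67.9,-385,115],0,0.5],
  [[67.9,-400.3,160],0,0.5],
  [[67.9,-400.3,200],0,0.5],
  [[67.9,-400.3,200],0,0.5],
])

```text
time_s: 14.45
eef_pos: [585.2, -350.7, 129.5]
ee_rot: [-0.003, -0.013, 1.0, 0.003]
force: [0.3, -0.3, 0.9]
grip_width: 0.498
```

```bash
python3 - <<'E'
from h import *
s=ctrl.sense();p=s['eef_pos'];print(p,s['force'],s['grip_width'],yaw())
im,d=ctrl.capture('scene'); im=im[:,:,::-1].copy(); t,dt=ctrl.capture('top'); t=t[:,:,::-1].copy()
a=cv2.resize(im[325:375,215:265],None,fx=8,fy=8,interpolation=cv2.INTER_CUBIC); b=cv2.resize(t[165:215,280:330],None,fx=8,fy=8,interpolation=cv2.INTER_CUBIC)
cv2.imwrite('pics/c7.png',np.hstack([a,b]))
# ring in place
g=t.max(2); m=np.zeros_like(g); m[170:205,290:322]=(g[170:205,290:322]<65)*255
cs,_=cv2.findContours(m,cv2.RETR_EXTERNAL,cv2.CHAIN_APPROX_NONE); k=max(cs,key=cv2.contourArea); e=cv2.fitEllipse(k); print(e,plane('top',e[0],188.5))
K,R,tt,_=cam('top')
ys,xs=np.nonzero(cv2.erode(m,np.ones((2,2))));W=np.array([world('top',dt,(x,y)) for x,y in zip(xs,ys)])
ok=(W[:,2]>150)&(W[:,2]<200);A=np.c_[W[ok,:2]-[644,50],np.ones(ok.sum())]; print(np.linalg.lstsq(A,W[ok,2],rcond=None)[0], ok.sum(),W[ok,2].std())
print('move',shift(587-p[0],-351.6-p[1],yaw()[0]))
E
```

```text
[ 585.22612222 -350.7249331   129.47133485] [ 0.2667745  -0.33922281  0.90782364] 0.4977821008151223 (np.float64(-178.52029031789368), array([-0.0060572 ,  0.00522708, -0.99996799]))
((305.19189453125, 187.44711303710938), (19.218679428100586, 19.42778205871582), 76.20103454589844) [[643.36228571  50.43510862 188.5       ]]
[-9.15726917e-03 -1.14449649e-02  1.88653985e+02] 156 3.0145993316094253
move (-1.8, -0.9)
```

View pics/c7.png

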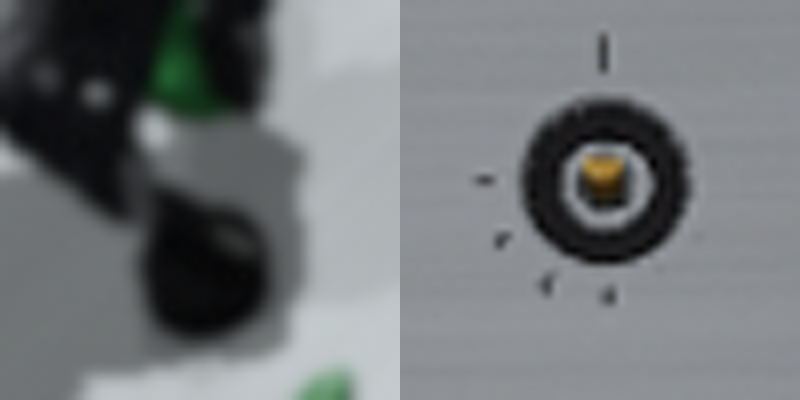

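The ring is seated: mean depth height 188.65 mm against 188.5 mm expected, tilt about 0.01, centred on the recess. Next is the knob.

>>> move_arm([
  [[0,0,0],0,0.5],
  [[-1,-0.6,10],0,0.5],
  [[-1,-0.6,22],0,0.5],
  [[-1,-0.6,28],0,0.5],
  [[-1,-0.6,28],0,0.5],
])

```text
time_s: 15.18
eef_pos: [587.4, -352.1, 104.7]
ee_rot: [-0.0, -0.013, 1.0, 0.0]
force: [0.4, 0.2, 0.4]
grip_width: 0.496
```

```bash
python3 - <<'E'
from h import *
s=ctrl.sense();p=s['eef_pos'];print(p,s['force'],yaw())
im,d=ctrl.capture('scene'); im=im[:,:,::-1].copy(); crop(im,240,350,25,14,'pics/c8.png')
print('move',shift(587-p[0],-351.6-p[1],yaw()[0]),p[2]-92)
E
```

```text
[ 587.42805455 -352.09625807  104.7053701 ] [0.42681296 0.22050086 0.42607102] (np.float64(-178.50622831972439), array([-9.09381041e-04,  7.54953763e-04, -9.99999302e-01]))
move (0.4, 0.5) 12.70537009798366
```

View pics/c8.png

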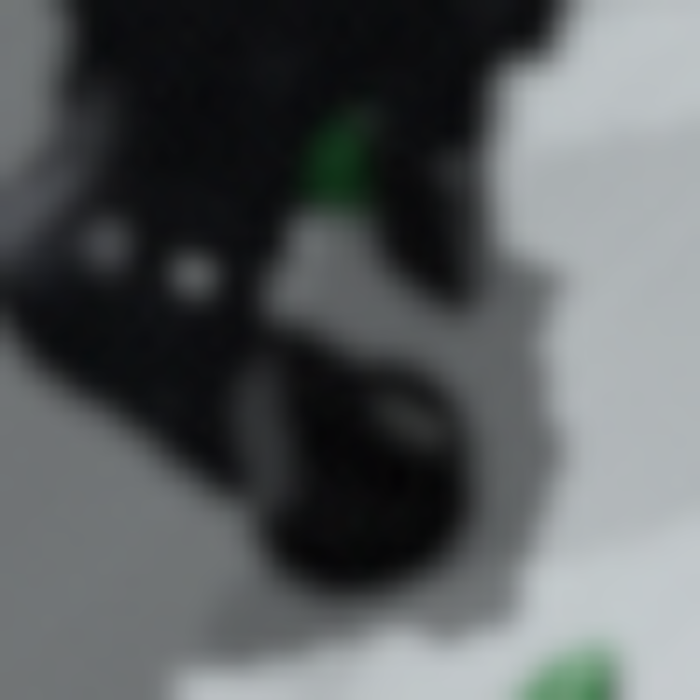

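>>> move_arm([
  [[0.4,0.5,6],0,0.5],
  [[0.4,0.5,12],0,0.5],
  [[0.4,0.5,12],0,0.4],
  [[0.4,0.5,12],0,0.3],
  [[0.4,0.5,12],0,0.2],
  [[0.4,0.5,12],0,0.1],
  [[0.4,0.5,12],0,0],
  [[0.4,0.5,12],0,0],
], force=30)

```text
time_s: 16.23
eef_pos: [587.3, -351.9, 93.7]
ee_rot: [0.0, -0.013, 1.0, -0.0]
force: [0.1, 0.2, 3.1]
grip_width: 0.132
```

>>> move_arm([
  [[0,0,0],0,0],
  [[0,0,0],0,0],
], force=60)

```text
time_s: 16.48
eef_pos: [587.4, -351.8, 93.8]
ee_rot: [0.0, -0.013, 1.0, -0.0]
force: [-0.1, -0.6, 3.5]
grip_width: 0.122
```

>>> move_arm([
  [[0,0,-40],0,0],
  [[0,0,-95],0,0],
  [[0,0,-150],0,0],
  [[-5,30,-195],0,0],
  [[-14,80,-232],0,0],
  [[-23,138,-232],0,0],
  [[-33,195,-232],0,0],
  [[-43,254,-232],0,0],
  [[-52,312,-232],0,0],
  [[-61,365,-232],0,0],
])

```text
time_s: 17.73
eef_pos: [638.5, 16.9, 324.9]
ee_rot: [-0.001, -0.013, 1.0, 0.0]
force: [1.4, -0.1, -0.2]
grip_width: 0.124
```

>>> move_arm([
  [[-5.3,25,0],0,0],
  [[-6.3,35.6,0],0,0],
  [[-6.3,35.6,0],0,0],
  [[-6.3,35.6,0],0,0],
])

```text
time_s: 18.23
eef_pos: [644.0, 49.2, 325.3]
ee_rot: [-0.0, -0.012, 1.0, -0.0]
force: [-0.4, -1.3, 0.2]
grip_width: 0.125
```

```bash
python3 - <<'E'
from h import *
s=ctrl.sense();p=s['eef_pos'];print(p,s['force'],s['grip_width'],yaw())
im,d=ctrl.capture('scene'); im=im[:,:,::-1].copy(); o=np.array([324,185])
c=cv2.resize(im[185:245,324:384],None,fx=10,fy=10,interpolation=cv2.INTER_CUBIC); b=c.copy()
a=np.linspace(0,6.28,40)
for z in(p[2]-93.8,p[2]-77.8):
    for x in (proj('scene',np.c_[p[0]+20*np.cos(a),p[1]+20*np.sin(a),0*a+z])-o)*10+5: cv2.circle(b,tuple(int(i) for i in x),1,(0,0,255),-1)
for q in([p[0]+24,p[1]+.6,p[2]-60],[644.2,50.3,210],[644.2,50.3,188]): cv2.circle(b,tuple(int(i) for i in (proj('scene',q)[0]-o)*10+5),3,(0,255,0),-1)
cv2.imwrite('pics/c9.png',cv2.resize(np.hstack([c,b]),(800,400),interpolation=cv2.INTER_AREA))
print('move',shift(644.2-p[0],50.3-p[1],yaw()[0]))
E
```

```text
[643.97625931  49.21323366 325.30932757] [-0.39665522 -1.29844037  0.21962087] 0.12502710218523622 (np.float64(-178.5864777980877), array([-3.07695671e-04, -2.29613500e-04, -9.99999926e-01]))
move (-0.3, 1.1)
```

View pics/c9.png

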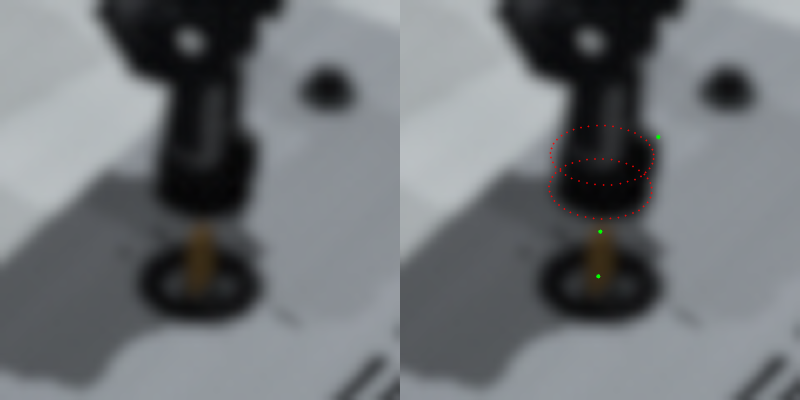

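```bash
python3 - <<'E'
from h import *
p=ctrl.sense()['eef_pos']; print(p)
im,d=ctrl.capture('scene'); g=im.max(2).astype(float)
a=np.linspace(0,2*np.pi,720)
for zz in(93.8,86,78):
    q=proj('scene',np.c_[p[0]+20*np.cos(a),p[1]+20*np.sin(a),0*a+p[2]-zz]); i,j=q[:,0].argmin(),q[:,0].argmax(); print(zz,q[i],q[j],(q[i,0]+q[j,0])/2, 'lowest',q[q[:,1].argmax()])
for v in range(205,216):
    r=g[v]; u=354-np.arange(0,15); 
    def edge(dirn):
        bgv=np.median([r[354+dirn*k] for k in(12,13,14)]); dk=r[350:358].min(); th=(bgv+dk)/2
        for k in range(2,14):
            x0,x1=354+dirn*k,354+dirn*(k+1)
            if r[x0]<th<=r[x1]: return x0+dirn*(th-r[x0])/(r[x1]-r[x0])
    l,rr=edge(-1),edge(1); print(v,l,rr,None if l is None or rr is None else (l+rr)/2, r[350:358].min())
# spindle and ring column centroids
for v in range(219,229):
    m=(im[v,345:362,0].astype(int)-im[v,345:362,2]); w=np.clip(m-5,0,None); print(v,(w*np.arange(345,362)).sum()/max(w.sum(),1),w.sum())
for z in(190,200,210): print(z,proj('scene',[644.2,50.3,z]))
E
```

```text
[643.99882894  49.21860331 325.35509419]
93.8 [345.88440343 212.5930558 ] [361.30478712 213.0623504 ] 353.59459527913157 lowest [353.98925761 217.31863666]
86 [345.97666497 210.14636236] [361.45565063 210.61402776] 353.7161577991162 lowest [354.11380907 214.85824224]
78 [346.07202085 207.61760968] [361.61157559 208.08356418] 353.8417982175698 lowest [354.2425507  212.31507529]
205 347.5263157894737 361.3181818181818 354.42224880382776 16.0
206 347.19736842105266 362.02564102564105 354.61150472334685 19.0
207 346.8030303030303 362.2888888888889 354.54595959595963 23.0
208 346.6666666666667 362.27777777777777 354.47222222222223 24.0
209 346.8076923076923 362.1333333333333 354.4705128205128 18.0
210 347.0138888888889 361.875 354.44444444444446 11.0
211 347.1290322580645 361.6046511627907 354.3668417104276 10.0
212 347.0416666666667 361.36046511627904 354.20106589147287 9.0
213 346.9318181818182 361.17857142857144 354.0551948051948 7.0
214 347.1904761904762 361.0125 354.1014880952381 7.0
215 347.8611111111111 360.64102564102564 354.25106837606836 8.0
219 353.719298245614 57
220 353.59550561797755 89
221 353.58762886597935 97
222 353.5833333333333 108
223 353.5304347826087 115
224 353.61206896551727 116
225 353.5882352941176 102
226 353.3780487804878 82
227 353.18333333333334 60
228 352.96666666666664 30
190 [[353.24365818 225.3186966 ]]
200 [[353.39478821 222.30121416]]
210 [[353.54736506 219.25484413]]
```

>>> move_arm([
  [[-0.2,1.1,0],0,0],
  [[-0.2,1.1,8],0,0],
  [[-0.2,1.1,16],0,0],
  [[-0.2,1.1,19],0,0],
  [[-0.2,1.1,19],0,0],
])

```text
time_s: 18.95
eef_pos: [644.2, 51.6, 306.1]
ee_rot: [-0.0, -0.013, 1.0, 0.0]
force: [-0.3, -0.3, -0.6]
grip_width: 0.116
```

>>> move_arm([
  [[0,0,1],0,0],
  [[0,0,2],0,0],
  [[0,0,2],0,0],
])

```text
time_s: 19.32
eef_pos: [644.2, 51.6, 304.4]
ee_rot: [-0.0, -0.013, 1.0, -0.0]
force: [-0.1, -0.3, 0.0]
grip_width: 0.122
```

>>> move_arm([
  [[0,0,1],0,0],
  [[0,0,2],0,0],
  [[0,0,2],0,0],
])

```text
time_s: 19.7
eef_pos: [644.2, 51.6, 302.3]
ee_rot: [-0.0, -0.013, 1.0, 0.0]
force: [0.4, 0.1, -0.8]
grip_width: 0.119
```

>>> move_arm([
  [[0,-0.6,0],0,0],
  [[0,-1.2,0],0,0],
  [[0,-1.2,0],0,0],
])

```text
time_s: 20.08
eef_pos: [644.2, 50.3, 302.5]
ee_rot: [0.0, -0.013, 1.0, -0.0]
force: [-0.6, -0.9, -0.3]
grip_width: 0.124
```

>>> move_arm([
  [[0,0,1],0,0],
  [[0,0,1],0,0],
])

```text
time_s: 20.32
eef_pos: [644.2, 50.4, 301.3]
ee_rot: [-0.0, -0.013, 1.0, 0.0]
force: [-0.5, -0.3, 0.7]
grip_width: 0.119
```

>>> move_arm([
  [[0,0,1],0,0],
  [[0,0,1],0,0],
])

```text
time_s: 20.58
eef_pos: [644.2, 50.4, 300.3]
ee_rot: [-0.0, -0.013, 1.0, 0.0]
force: [0.6, -0.5, -0.4]
grip_width: 0.119
```

>>> move_arm([
  [[0,0,1],0,0],
  [[0,0,2],0,0],
  [[0,0,3],0,0],
  [[0,0,3],0,0],
])

```text
time_s: 21.08
eef_pos: [644.2, 50.4, 297.3]
ee_rot: [-0.0, -0.013, 1.0, 0.0]
force: [-0.2, 1.1, 0.0]
grip_width: 0.119
```

>>> move_arm([
  [[0,0,1],0,0],
  [[0,0,2],0,0],
  [[0,0,3],0,0],
  [[0,0,3],0,0],
])

```text
time_s: 21.58
eef_pos: [644.2, 50.4, 294.3]
ee_rot: [-0.0, -0.013, 1.0, 0.0]
force: [-0.4, 0.9, -0.7]
grip_width: 0.125
```

>>> move_arm([
  [[0,0,1],0,0],
  [[0,0,2],0,0],
  [[0,0,3],0,0],
  [[0,0,3],0,0],
])

```text
time_s: 22.08
eef_pos: [644.2, 50.4, 291.3]
ee_rot: [-0.0, -0.013, 1.0, 0.0]
force: [0.3, -0.8, -0.8]
grip_width: 0.122
```

>>> move_arm([
  [[0,0,1],0,0],
  [[0,0,2],0,0],
  [[0,0,2],0,0],
], force=80)

```text
time_s: 22.45
eef_pos: [644.2, 50.4, 289.8]
ee_rot: [0.0, -0.013, 1.0, -0.0]
force: [-0.7, -0.2, 3.2]
grip_width: 0.109
```

>>> move_arm([
  [[0,0,1],0,0],
  [[0,0,2],0,0],
  [[0,0,2],0,0],
])

```text
time_s: 22.82
eef_pos: [644.3, 50.4, 287.7]
ee_rot: [0.0, -0.013, 1.0, -0.0]
force: [-0.9, 0.3, 4.6]
grip_width: 0.114
```

>>> move_arm([
  [[0,0,1],0,0],
  [[0,0,2],0,0],
  [[0,0,2],0,0],
])

```text
time_s: 23.2
eef_pos: [644.3, 50.4, 285.8]
ee_rot: [0.0, -0.013, 1.0, -0.0]
force: [-2.2, 0.6, 6.0]
grip_width: 0.108
```

Contact came at z 289.8 as predicted, and the spring force is rising. I'll keep pressing to the stop.

>>> move_arm([
  [[0,0,1],0,0],
  [[0,0,1],0,0],
])

```text
time_s: 23.45
eef_pos: [644.3, 50.4, 285.0]
ee_rot: [0.0, -0.013, 1.0, -0.0]
force: [-1.2, 0.7, 7.2]
grip_width: 0.113
```

>>> move_arm([
  [[0,0,1],0,0],
  [[0,0,1],0,0],
])

```text
time_s: 23.7
eef_pos: [644.2, 50.4, 284.7]
ee_rot: [0.001, -0.013, 1.0, -0.0]
force: [-3.1, 1.0, 10.1]
grip_width: 0.112
```

>>> move_arm([
  [[0,0,0.7],0,0],
  [[0,0,0.7],0,0],
])

```text
time_s: 23.95
eef_pos: [644.2, 50.4, 284.7]
ee_rot: [0.001, -0.013, 1.0, -0.0]
force: [-3.7, -0.3, 13.7]
grip_width: 0.108
```

>>> move_arm([
  [[0,0,0.4],0,0],
  [[0,0,0.4],0,0],
  [[0,0,0.4],0,0],
  [[0,0,0.4],0,0],
  [[0,0,0.4],0,0],
  [[0,0,0.4],0,0],
  [[0,0,0.4],0,0],
  [[0,0,0.4],0,0],
])

```text
time_s: 24.95
eef_pos: [644.2, 50.4, 284.7]
ee_rot: [0.001, -0.013, 1.0, -0.0]
force: [-4.8, -0.4, 15.5]
grip_width: 0.116
```

```bash
python3 - <<'E'
from h import *
im,d=ctrl.capture('scene'); im=im[:,:,::-1].copy(); cv2.imwrite('pics/f_scene.png',im)
crop(im,354,215,35,10,'pics/f.png'); s=ctrl.sense(); print(s['time_s'],s['eef_pos'],s['force'],s['wrist_torque'],s['grip_width'])
E
```

```text
25.0 [644.24595971  50.42848173 284.68899294] [-5.50999784 -0.31907353 16.24715989] [ 0.03423718  0.95285728 -0.02689985] 0.11120673128216631
```

View pics/f.png

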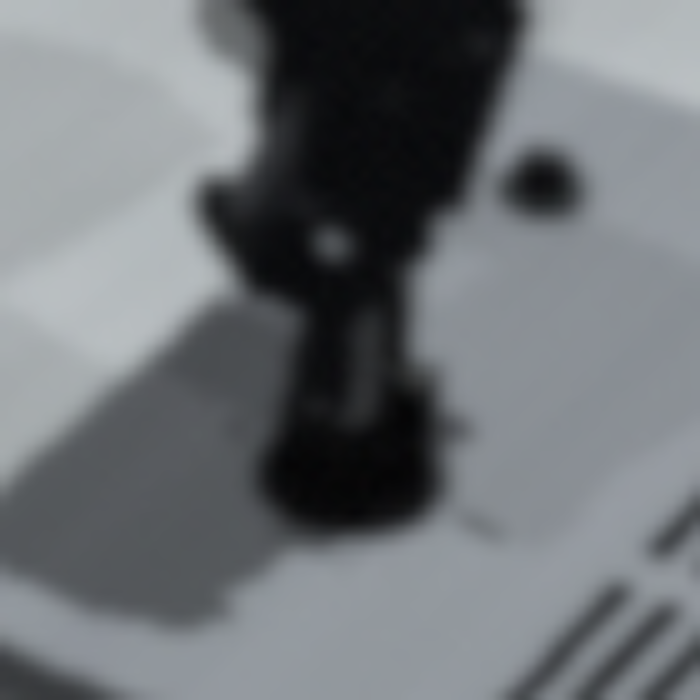

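View pics/f_scene.png

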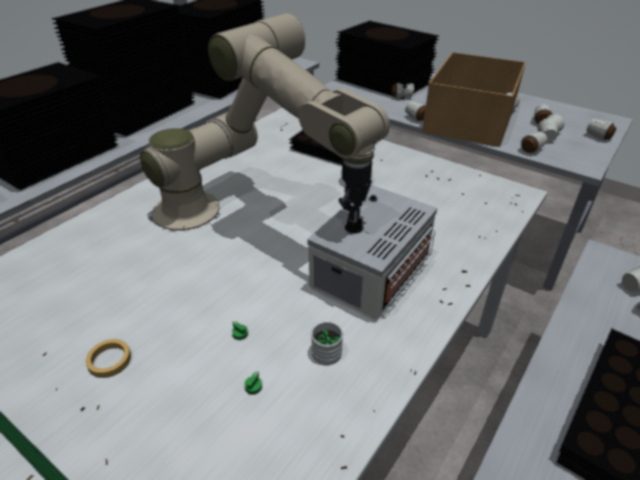

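```bash
python3 -c "
from rig import ctrl
print(ctrl.finish_job())"
```

```text
the job is handed in; nothing more can be done
None
```

The bezel ring is flat in its recess, and the knob is on the spindle and pressed to the stop. I handed the job in at about 25 s of the 58 s allowed, with the gripper still holding the knob.

- **Ring:** the top camera's depth put its upper face at about 188.65 mm, against 188.5 mm expected. It was level to about 0.01 and centred on the recess to within about 0.5 mm.
- **Knob:** it slid onto the spindle with no sideways or vertical resistance. It met the spring at 289.8 mm tool height, exactly where fully home was predicted, then travelled 5.1 mm to a hard stop at 284.7 mm. I held it there for 1 s at about 16 N (80 N grip) and it did not creep. The press depth comes from tool height and force, because neither camera can see the bore.
- **Tin, pot and tape:** the last picture shows the tin and tape where they were. The pot was hidden behind the arm, so I could not check it, but no move went near it.
- **Disagreements:**
  - The two cameras differed by 1–2 mm on where the ring lay on the bench.
  - The gripper opening read about 48 mm on the 50 mm ring.
  - A sideways force of about 5 N remained at the stop.

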